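# Pack the tapered pots into the stall chest

### The job

Pack away the loose upside-down terracotta pots: slide the chest's cover fully open, then nest every pot, still upside down, one over another onto the tapered wooden core in the chest, each with only a light push so that it is fully seated and straight but never jammed on hard. When all are nested, slide the cover fully shut, and leave the vase, the saucers and the cactus where they stand.

Things in the scene. Friction and masses are not known exactly. Their poses are not given: they have to be found in the camera images.
- pot0_c (a point): plain terracotta flower pot, upside down (open rim below, foot on top), 75 mm high, rim 92 mm across; 3 or 4 such pots, all alike, are there (None = absent). Point: its centre, on the axis 37.5 mm above the rim; z up. Wall 4.4 mm thick (level) tapers evenly to 47 mm across 64 mm above the rim; hollow 64 mm deep. About 0.22 kg
- pot1_c (a point): terracotta pot like pot0, same point and axes. To grip: the solid straight foot on top, 37 mm across, from 65.5 to 75 mm above the rim, so keep the fingertips at most 9 mm below its top; lower down they meet the taper
- pot2_c (a point): terracotta pot like pot0, same point and axes. Nested over another pot it sits 12.5 mm higher than that one; the tapers match, so one set down askew hangs tilted or high until lightly pressed on its foot, and a hard push wedges it
- pot3_c (a point): terracotta pot like pot0, same point and axes
- chest: wooden packing chest fixed to the table, 385 mm long (its x) by 192 mm (y). Origin on the table on the axis of the core; x points along the slide from the well to the closed deck. Well: x -75 to 110, y -80 to 80 mm, floor 8 mm high. Side walls 139 mm high, front wall (x -80) 70 mm; deck x 110 to 300, 130 mm high
- core_seat (a point): point on the axis of the fixed upright dark wooden tapered core in the well (85 mm across at the floor, 41 mm at its flat top 71 mm above the table, taper matching the pots' insides), 11 mm above the table: the rim centre of the first nested pot; z up. Nested pots' centres lie 37.5, 50, 62.5, 75 mm above it for the first to fourth
- cover (a joint): slide of the flat plywood cover along the chest's x, in m: 0 = fully shut over the well, 0.18 = fully open over the deck (stops at both); stays where left, friction about 2 N. 190 by 176 mm, 6 mm thick, underside 131 mm above the table, so four nested pots pass under it by about 7 mm; shut, it spans chest x -80 to 110 mm
- cover_grip (a point): middle of the top of the cover's dark wooden grip bar, 163 mm above the table; the bar is 14 mm thick along the slide, 70 mm long across it, and stands 26 mm above the cover; it moves with the cover (chest x = -40 mm when shut)
- vase: blue glazed vase, 120 mm high, 80 mm wide, a bystander; origin under its centre
- saucers: pile of white saucers, 36 mm high, 116 mm across, a bystander; origin under its centre
- cactus: small cactus in a white pot, 110 mm high, 72 mm wide, a bystander; origin under its centre

How it is judged:
By the outcome, as a careful person would: the job done as asked, in the order asked, and still so for the second after the job is handed in, with the robot touching nothing.
Of pot0, pot1, pot2, pot3 only 3 to 4 are there at a start; the rules pass over those that are not, and their reading is None.
At some moment in a run one of pot0, pot1, pot2, pot3 may be knocked a few centimetres aside while the robot is not near it.
It also fails if it takes over 210 s, if anything falls off the work surface, if the arm or the gripper's body presses on something with over 40 N, if the wrist force passes 120 N, or if a joint passes its speed limit or range.

### The arm

A 6-joint arm with a two-finger parallel gripper is mounted at the origin on the work surface. World frame = base frame: x ahead of the robot, y to its left, z up, the work surface at z = 0. Lengths are in m, angles in rad, forces in N, time in s.
With the tool pointing down it reaches from about 0.275 to 0.825 m from the base axis. Payload 4.9 kg.
Tool frame: the origin (TCP) lies midway between the tips of the shut fingers; the grasp point (between the pads) lies 19 mm behind it (bot.grip_depth is the distance from the TCP to the grasp point, in m); y points along the fingers, x is the direction in which the jaws open and shut, and the axes are right-handed (so a half turn about y gives the same grasp; the last joint's range is limited). The gripper opens to 85 mm and grips with 20 to 120 N. Pads are 22 mm wide; open, the fingers measure 114 mm over their backs; the gripper's body (76 mm by 85 mm) begins 54 mm behind the grasp point. The pads swing forward as they close: fully open they stand 13 mm farther back than shut.
Start: joints at [1.046, 0.326, -0.193, 1.052, 0, 1.437], TCP at [0.21, 0.509, 0.231] pointing down, gripper open.
Joint ranges: [-2.65, 2.65], [-0.97, 1.79], [-1.3, 1.35], [-1.93, 2.1], [-1.47, 1.37], [-3.14, 3.14]. Speed limits (rad/s): [2.57, 2.57, 3.14, 3.14, 3.14, 3.14].

### API

Orientations are given as a unit quaternion [w, x, y, z].
In Python, from cell import bot gives the robot as it stands. Calls block until the motion is done:
- bot.move_pose(position, orientation): joint-space move of the TCP to a pose.
- bot.move_linear(position, speed=0.15, rotation=None, until_force=None): straight line of the TCP; rotation=None keeps the orientation; speed is the mean speed in m/s. With until_force (N) it stops when the force on the tool has changed by that much, and returns True; else False.
- bot.goto_joints(angles): joint-space move.
- bot.set_gripper(opening, grasp_force=None): opening from 0.0 (shut) to 1.0 (fully open); grasp_force is the grip in N (None keeps the last); returns when the fingers have stopped.
- bot.wait(seconds).
- bot.solve_ik(position, orientation): joint angles nearest the present ones, or None.
- bot.camera(name): name is "scene" or "top" or "wrist"; returns the picture (384x512x3 uint8, red, green, blue); there is no depth.
- bot.calibration(name): a dict with "mtx" (3x3 intrinsics, pixels), "extrinsics" (4x4, takes a point from world to camera coordinates); the wrist camera has in their place "hand_eye" (4x4, takes a point from camera to tool coordinates, whose origin is the TCP and whose axes are the tool frame's). Camera axes: x right, y down, z forward; pixel columns grow to the right and rows downward; lengths in m; the calibration is good to about 2 mm. A picture is of the moment at which its call begins: read the wrist's pose just before it. calibration takes no time and is no camera call.
A pose or a line that the arm cannot do raises bot.PlanningError and nothing moves.
- bot.close_job(): hands the job in, once; it reports no verdict.
Trained networks look in the newest picture that a camera, given by its name, has taken for a name from the list of things; names that differ only in an ending like _2 or _b are one class to them, and where a whole thing is asked for, a point or a joint stands for the part that bears it (a point fixed in the world has none). Each returns a list of dicts, best first, with "confidence" (0 to 1); they miss things now and then, are a little off and sometimes report something else, mostly with a low value. They report only what shows in the picture. A call takes as long as a camera call.
- bot.search_frame(camera, thing): "bbox" ([left, top, width, height] in pixels, round what is visible of it).
Readings, each from a call of its own:
- bot.read_clock(): time.
- bot.read_joint_positions(): joint angles.
- bot.read_joint_vel(): joint speeds.
- bot.read_joint_efforts(): joint torques, N m.
- bot.read_position(): TCP position.
- bot.read_tool_rot(): TCP orientation.
- bot.read_ft_force(): force on the tool from outside, world axes, zero at the start.
- bot.read_moment(): the same for the moment, N m.
- bot.read_gripper_width(): opening from 0.0 (shut) to 1.0 (fully open).
Only numpy, scipy, OpenCV 4.12 (cv2) and the standard library are available. Lean on these libraries where they do the work, as an engineer would, in place of code of your own. Each camera call takes 0.05 s, during which the arm holds its last target.

## Working session

There is one attempt and no reset: what is moved stays moved. The work goes in short steps, each a Python script; the robot and the scene stay as the last script left them, time stands still between calls to the robot, and variables do not carry over. Pictures are saved under pics/ and viewed, and the job is handed in when it is done.

```bash
mkdir -p pics; ls
cat > h.py <<'E'
import numpy as np, cv2
from cell import bot
def save(name,fn):
    im=bot.camera(name); cv2.imwrite('pics/'+fn,im[:,:,::-1]); return im
E
python3 - <<'E'
from h import *
save('scene','s0.png'); save('top','t0.png')
for c in ('scene','top'):
    print(c,bot.calibration(c))
    for t in ('pot0_c','chest','cover','cover_grip','core_seat','vase','saucers','cactus'):
        print(t,[(np.round(d['bbox']).tolist(),round(d['confidence'],2)) for d in bot.search_frame(c,t)])
print(bot.calibration('wrist'),bot.read_clock(),bot.read_tool_rot())
E
```

```text
pics
scene {'mtx': array([[361.12681211,   0.        , 257.76004573],
       [  0.        , 361.12681211, 188.66458408],
       [  0.        ,   0.        ,   1.        ]]), 'extrinsics': array([[ 0.80495359,  0.59321369,  0.01213399, -0.4114615 ],
       [ 0.39768389, -0.5242293 , -0.75301472, -0.11020648],
       [-0.44033765,  0.6109674 , -0.65789178,  1.26369706],
       [ 0.        ,  0.        ,  0.        ,  1.        ]])}
pot0_c []
chest [([229.0, 123.0, 148.0, 120.0], 0.88)]
cover [([238.0, 124.0, 81.0, 49.0], 0.94), ([191.0, 263.0, 42.0, 43.0], 0.72)]
cover_grip [([239.0, 128.0, 84.0, 45.0], 0.63), ([229.0, 123.0, 146.0, 123.0], 0.23)]
core_seat [([230.0, 125.0, 145.0, 121.0], 0.65)]
vase [([330.0, 128.0, 21.0, 30.0], 0.73), ([194.0, 265.0, 37.0, 43.0], 0.41)]
saucers [([296.0, 130.0, 28.0, 15.0], 0.77)]
cactus [([127.0, 280.0, 32.0, 46.0], 0.55)]
top {'mtx': array([[370.28362754,   0.        , 256.79627026],
       [  0.        , 370.28362754, 194.31171656],
       [  0.        ,   0.        ,   1.        ]]), 'extrinsics': array([[ 0.02144898, -0.99976444,  0.00331678, -0
[... 427 characters left out ...]
69)]
saucers [([351.0, 201.0, 26.0, 20.0], 0.65), ([106.0, 207.0, 41.0, 42.0], 0.62)]
cactus [([353.0, 204.0, 25.0, 19.0], 0.84)]
{'mtx': array([[313.2090245 ,   0.        , 252.76539017],
       [  0.        , 313.2090245 , 190.94178014],
       [  0.        ,   0.        ,   1.        ]]), 'hand_eye': array([[ 9.99998988e-01,  1.10950598e-03,  8.90490234e-04,
         1.39489002e-03],
       [-5.56736246e-04, -2.70820282e-01,  9.62629765e-01,
        -1.43948091e-01],
       [ 1.30920630e-03, -9.62629287e-01, -2.70819390e-01,
         6.94851754e-02],
       [ 0.00000000e+00,  0.00000000e+00,  0.00000000e+00,
         1.00000000e+00]])} 0.9 [ 0.58756612 -0.58756366 -0.39340334  0.39340669]
```

View pics/s0.png

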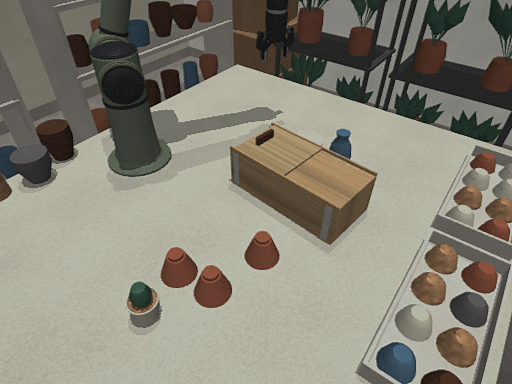

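View pics/t0.png

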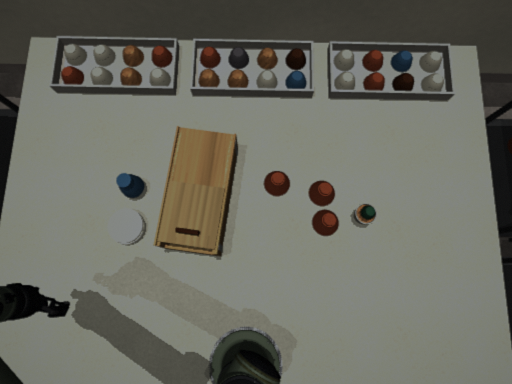

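```bash
cat >> h.py <<'E'
def cam(name):
    c=bot.calibration(name); K=c['mtx']
    if name=='wrist':
        p=np.array(bot.read_position()); q=np.array(bot.read_tool_rot())
        T=np.eye(4); T[:3,:3]=q2R(q); T[:3,3]=p
        return K, np.linalg.inv(T@c['hand_eye'])
    return K,c['extrinsics']
def q2R(q):
    from scipy.spatial.transform import Rotation as R
    return R.from_quat([q[1],q[2],q[3],q[0]]).as_matrix()
def ray(KE,px):
    K,E=KE; R=E[:3,:3]; o=-R.T@E[:3,3]
    d=R.T@np.linalg.inv(K)@np.array([px[0],px[1],1.0]); return o,d/np.linalg.norm(d)
def onz(KE,px,z):
    o,d=ray(KE,px); return o+d*(z-o[2])/d[2]
def proj(KE,p):
    K,E=KE; c=E[:3,:3]@np.asarray(p)+E[:3,3]; u=K@c; return u[:2]/u[2]
def tri(obs):
    A=np.zeros((3,3));b=np.zeros(3)
    for KE,px in obs:
        o,d=ray(KE,px); P=np.eye(3)-np.outer(d,d); A+=P;b+=P@o
    x=np.linalg.solve(A,b)
    return x,[float(np.linalg.norm(proj(KE,x)-px)) for KE,px in obs]
def down_q(yaw):
    # tool y = world -z, tool x = (cos yaw, sin yaw,0)
    from scipy.spatial.transform import Rotation as R
    x=np.array([np.cos(yaw),np.sin(yaw),0]);y=np.array([0,0,-1.]);z=np.cross(x,y)
    q=R.from_matrix(np.column_stack([x,y,z])).as_quat(); return np.array([q[3],q[0],q[1],q[2]])
E
python3 - <<'E'
from h import *
t=cv2.imread('pics/t0.png');s=cv2.imread('pics/s0.png')
cv2.imwrite('pics/t0b.png',cv2.resize(t[115:265,90:250],None,fx=4.5,fy=4,interpolation=cv2.INTER_CUBIC))
cv2.imwrite('pics/s0b.png',cv2.resize(s[110:330,120:390],None,fx=2.9,fy=2.7,interpolation=cv2.INTER_CUBIC))
cv2.imwrite('pics/t0c.png',cv2.resize(t[160:250,250:390],None,fx=5,fy=5,interpolation=cv2.INTER_CUBIC))
q=bot.read_tool_rot(); print(q2R(q).round(3))
T=cam('top')
for px in [(277.5,177.5),(323,187.5),(327,217)]: print(onz(T,px,.075))
E
```

```text
[[ 0.381 -0.    -0.925]
 [ 0.925  0.     0.381]
 [-0.    -1.     0.   ]]
[ 0.59373311 -0.09183728  0.075     ]
[ 0.56317046 -0.24144058  0.075     ]
[ 0.46567534 -0.25276049  0.075     ]
```

```bash
ls pics
```

```text
s0.png
s0b.png
t0.png
t0b.png
t0c.png
```

View pics/t0b.png

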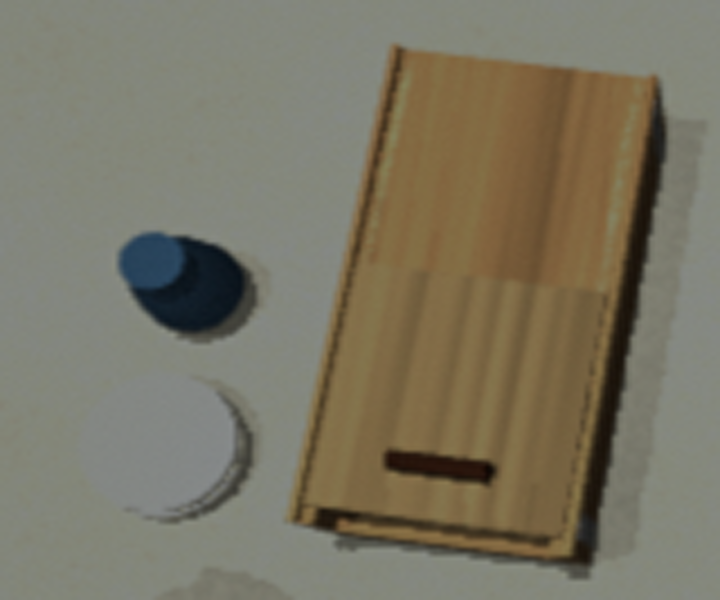

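View pics/s0b.png

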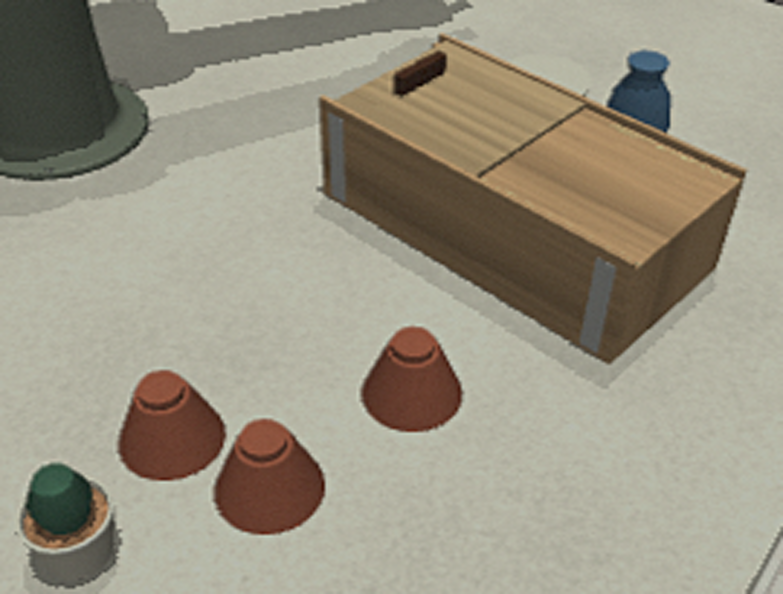

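View pics/t0c.png

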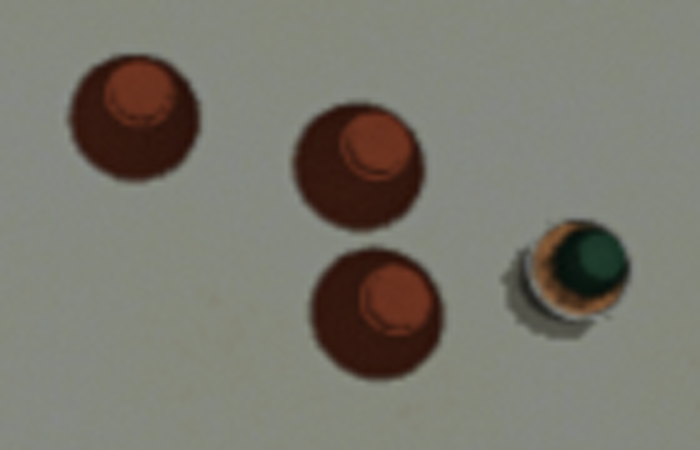

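Run:
```python
from h import *
T=cam('top');S=cam('scene')
tc=lambda p:(p[0]/4.5+90-.5,p[1]/4+115-.5)
sc=lambda p:(p[0]/2.9+120-.5,p[1]/2.7+110-.5)
t5=lambda p:(p[0]/5+250-.5,p[1]/5+160-.5)
for a,b in [((139,90),(414,342)),((376,143),(265,437)),((396,297),(163,386))]:
    x,e=tri([(T,t5(a)),(S,sc(b))]); print('foot',x.round(4),np.round(e,1))
print('bar',tri([(T,tc((440,461))),(S,sc((420,66)))]), onz(T,tc((440,461)),.163))
for n,a,b in [('FL',(291,521),(441,37)),('FR',(575,555),(321,99)),('BL',(395,47),(743,172)),('BR',(655,78),(637,265))]:
    x,e=tri([(T,tc(a)),(S,sc(b))]); print(n,x.round(4),np.round(e,1),onz(T,tc(a),.139).round(4),onz(S,sc(b),.139).round(4))
print('cam',ray(T,(0,0))[0])
```

```text
foot [ 0.5931 -0.092   0.0744] [0.3 0.4]
foot [ 0.5612 -0.2475  0.0741] [0.1 0.2]
foot [ 0.4594 -0.2581  0.0757] [0.1 0.1]
bar (array([0.40381842, 0.17776075, 0.16239348]), [0.4272213088243078, 0.4200507076402889]) [0.40469207 0.17852979 0.163     ]
FL [0.36   0.2801 0.1349] [0.2 0.2] [0.3602 0.2795 0.139 ] [0.3634 0.2736 0.139 ]
FR [0.3397 0.0898 0.1388] [0.3 0.3] [0.3391 0.0892 0.139 ] [0.3404 0.0902 0.139 ]
BL [0.7395 0.2352 0.1372] [0.4 0.4] [0.7398 0.2355 0.139 ] [0.7393 0.2317 0.139 ]
BR [0.7195 0.0498 0.1367] [0.4 0.5] [0.7176 0.049  0.139 ] [0.721  0.0484 0.139 ]
cam [ 0.2806741  -0.02631691  1.25717497]
```

Run:
```python
from h import *
a=np.radians(-6.3)
for y in (a,a+np.pi):
  for p in ([.404,.178,.27],[.404,.178,.142],[.584,.16,.142],[.434,.176,.27],[.434,.176,.075],[.46,-.258,.2],[.593,-.092,.2]):
    q=bot.solve_ik(p,down_q(y)); print(round(y,2),p,None if q is None else np.round(q,2))
y=a
bot.move_pose([.40,.1785,.27],down_q(y))
W=cam('wrist'); save('wrist','w1.png')
for z in(.163,):
  print('pred bar',proj(W,[.404,.178,.163]))
print([(np.round(d['bbox']).tolist(),round(d['confidence'],2)) for d in bot.search_frame('wrist','cover_grip')])
print(bot.read_clock())
np.savez('w1.npz',K=W[0],E=W[1])
```

```text
-0.11 [0.404, 0.178, 0.27] [ 0.25  0.1  -0.38  1.09  0.    1.93]
-0.11 [0.404, 0.178, 0.142] [ 0.25  0.22 -0.6   0.76  0.    1.93]
-0.11 [0.584, 0.16, 0.142] [ 0.15  0.5  -0.17  0.9   0.    1.83]
-0.11 [0.434, 0.176, 0.27] [ 0.23  0.15 -0.32  1.1   0.    1.91]
-0.11 [0.434, 0.176, 0.075] [ 0.23  0.36 -0.61  0.6   0.    1.91]
-0.11 [0.46, -0.258, 0.2] [-0.65  0.31 -0.3   0.96  0.    1.03]
-0.11 [0.593, -0.092, 0.2] [-0.28  0.44 -0.1   1.03  0.    1.4 ]
3.03 [0.404, 0.178, 0.27] [ 0.25  0.1  -0.38  1.09  0.   -1.21]
3.03 [0.404, 0.178, 0.142] [ 0.25  0.22 -0.6   0.76  0.   -1.21]
3.03 [0.584, 0.16, 0.142] [ 0.15  0.5  -0.17  0.9   0.   -1.32]
3.03 [0.434, 0.176, 0.27] [ 0.23  0.15 -0.32  1.1   0.   -1.23]
3.03 [0.434, 0.176, 0.075] [ 0.23  0.36 -0.61  0.6   0.   -1.23]
3.03 [0.46, -0.258, 0.2] [-0.65  0.31 -0.3   0.96  0.   -2.11]
3.03 [0.593, -0.092, 0.2] [-0.28  0.44 -0.1   1.03  0.   -1.74]
pred bar [258.16750782 191.46508067]
[([210.0, 77.0, 227.0, 190.0], 0.66)]
2.425
```

View pics/w1.png

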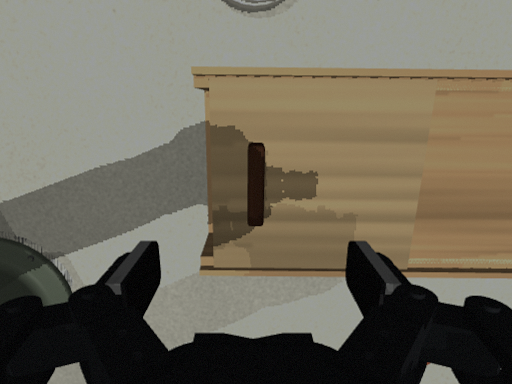

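Run:
```python
from h import *
f=np.load('w1.npz');W=(f['K'],f['E'])
print(onz(W,(256,184.5),.163), onz(W,(256.5,146),.163),onz(W,(257,224),.163))
T=cam('top');S=cam('scene')
print(tri([(W,(256,184.5)),(S,(264.3,133.9)),(T,(187.3,229.8))]))
# side walls outer top edges
for l,r,z in (((194,70),(511,74),.139),((202,271),(511,276),.139)):
    A,B=onz(W,l,z),onz(W,r,z); print(A,B,np.degrees(np.arctan2(*(B-A)[1::-1])))
for px in ((209,88),(212,265),(435,88),(408,265)): print(onz(W,px,.137).round(4))
```

```text
[0.40283053 0.18415017 0.163     ] [0.40654739 0.21574483 0.163     ] [0.40003217 0.14925623 0.163     ]
(array([0.40284745, 0.1806547 , 0.15938296]), [2.946959524769731, 0.7618120891317423, 0.8916147866552373])
[0.36183003 0.28015201 0.139     ] [0.6212695  0.24906556 0.139     ] -6.832696684744996
[0.34047074 0.09629367 0.139     ] [0.64274498 0.05835986 0.139     ] -7.152920700455064
[0.3718 0.265  0.137 ]
[0.3508 0.1007 0.137 ]
[0.5606 0.2446 0.137 ]
[0.5424 0.0801 0.137 ]
```

Run:
```python
from h import *
a=np.radians(-6.4); d=np.array([np.cos(a),np.sin(a),0])
p=np.array([.4030,.181,.0])
bot.set_gripper(.6)
bot.move_pose(p+[0,0,.20],down_q(a))
print(bot.move_linear(p+[0,0,.143],.08,until_force=8))
bot.set_gripper(0.0,40)
print(bot.read_gripper_width(),bot.read_ft_force(),bot.read_position())
q=np.array(bot.read_position())
print(bot.move_linear(q+.165*d,.12,until_force=25))
print(bot.read_position(),bot.read_ft_force())
print(bot.move_linear(q+.195*d,.03,until_force=10))
e=np.array(bot.read_position());print(e,np.linalg.norm(e-q),bot.read_ft_force(),bot.read_clock())
save('scene','s2.png');save('top','t2.png')
```

```text
False
0.15395975606847728 [-0.83753776 -1.17375554  3.90184389] [0.40328021 0.18108026 0.14345545]
False
[0.567666   0.16144734 0.14352802] [ 0.22459675 -6.18902343  2.71631974]
True
[0.57215368 0.16083233 0.14351204] 0.1700830116523144 [-1.29852707 -1.21311966  4.66442494] 6.5083
```

View pics/s2.png

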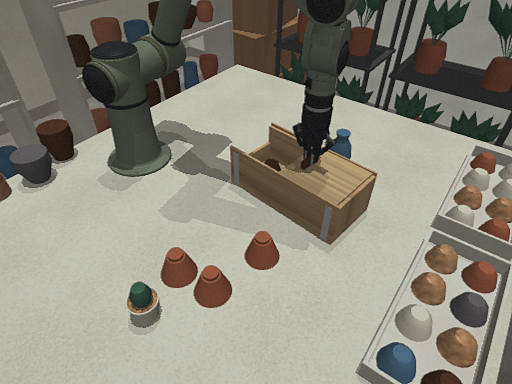

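Run:
```python
from h import *
a=np.radians(-6.4); d=np.array([np.cos(a),np.sin(a),0])
q=np.array(bot.read_position())
for i in range(2):
  print(bot.move_linear(q+.02*d,.02,until_force=15))
  e=np.array(bot.read_position());print(e,np.linalg.norm(e-q),bot.read_ft_force())
bot.set_gripper(.45)
print(bot.read_position())
e=np.array(bot.read_position())
bot.move_linear([e[0],e[1],.24],.2)
c=np.array([.434,.176,0])
bot.move_pose([.42,.15,.30],down_q(a))
W=cam('wrist');save('wrist','w3.png');np.savez('w3.npz',K=W[0],E=W[1])
print(proj(W,[.434,.176,.071]),proj(W,[.434,.176,.011]),bot.read_clock())
```

```text
True
[0.57216362 0.16084965 0.14352632] 2.6015826752117363e-05 [-2.65527883  0.94849811  3.88393956]
True
[0.57208689 0.1608483  0.14355032] 9.563413331567104e-05 [-3.28357936 -0.47868354  4.37637728]
[0.57177135 0.16058823 0.14303698]
[262.10414445 140.60798588] [260.8869498  135.48705878] 9.175
```

View pics/w3.png

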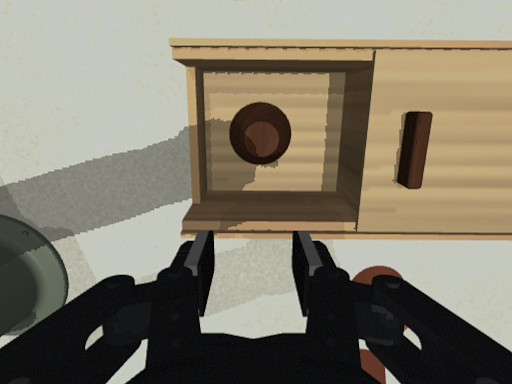

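Run:
```python
from h import *
a=np.radians(-6.4)
bot.move_pose([.45,.215,.28],down_q(a+np.pi))
W=cam('wrist');save('wrist','w4.png');np.savez('w4.npz',K=W[0],E=W[1])
for n in('w3','w4'):
  im=cv2.imread(f'pics/{n}.png');f=np.load(n+'.npz');W=(f['K'],f['E'])
  u,v=proj(W,[.434,.176,.05]).astype(int); c=im[v-50:v+50,u-50:u+50]
  print(n,u,v); cv2.imwrite(f'pics/{n}c.png',cv2.resize(c,None,fx=6,fy=6,interpolation=cv2.INTER_CUBIC))
```

```text
w3 261 138
w4 262 126
```

View pics/w3c.png

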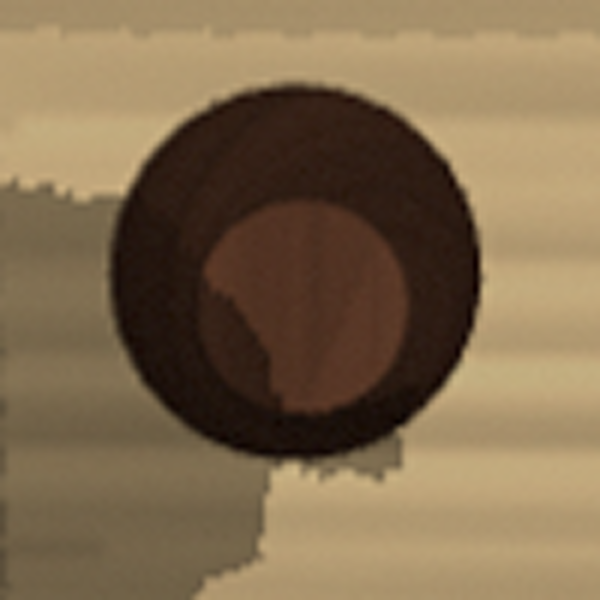

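View pics/w4c.png

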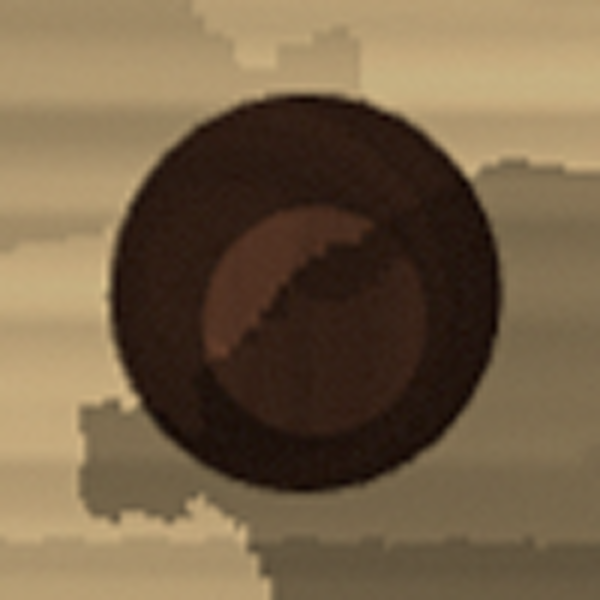

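Run:
```python
from h import *
W={n:(np.load(n+'.npz')['K'],np.load(n+'.npz')['E']) for n in('w3','w4')}
P=lambda u,v,c:(u-50+c[0]/6-.4,v-50+c[1]/6-.4)
t3=P(261,138,(304.5,305.5));t4=P(262,126,(316,321));b3=P(261,138,(296,271));b4=P(262,126,(305,293))
print(tri([(W['w3'],t3),(W['w4'],t4)]),onz(W['w3'],t3,.071),onz(W['w4'],t4,.071))
print(tri([(W['w3'],b3),(W['w4'],b4)]),onz(W['w3'],b3,.008),onz(W['w4'],b4,.008))
```

```text
(array([0.43292777, 0.17824729, 0.06930237]), [0.4006926027945873, 0.426562042049818]) [0.43336666 0.17853599 0.071     ] [0.43251251 0.17800433 0.071     ]
(array([ 0.4327389 ,  0.17818031, -0.00506708]), [0.3861542556046579, 0.40694445337741636]) [0.43312153 0.17951186 0.008     ] [0.43251767 0.17714975 0.008     ]
```

```bash
cat >> h.py <<'E'
A0=np.radians(-6.4)
CORE=np.array([.4330,.1782])
def look(xy,fn,z=.30,off=(-.013,-.03)):
    bot.move_pose([xy[0]+off[0],xy[1]+off[1],z],down_q(A0))
    W=cam('wrist'); im=save('wrist',fn+'.png'); np.savez(fn+'.npz',K=W[0],E=W[1])
    return W,im
def foot(W,im,guess,z=.075,dbg=None):
    u,v=np.round(proj(W,[guess[0],guess[1],z])).astype(int); r=48
    y0,x0=max(v-r,0),max(u-r,0)
    c=im[y0:v+r,x0:u+r].astype(int)
    red=c[:,:,0]-c[:,:,2]
    if dbg: cv2.imwrite('pics/'+dbg,cv2.resize(c[:,:,::-1].astype(np.uint8),None,fx=6,fy=6,interpolation=cv2.INTER_CUBIC))
    terr=(c[:,:,0]>1.8*c[:,:,2]+5)
    vals=c[:,:,0][terr]; 
    th,_=cv2.threshold(vals.astype(np.uint8).reshape(-1,1),0,255,cv2.THRESH_OTSU)
    m=(terr&(c[:,:,0]>th)).astype(np.uint8)
    n,l,s,cc=cv2.connectedComponentsWithStats(m)
    out=[]
    for i in range(1,n):
        if s[i,4]>150:
            px=cc[i]+[x0,y0]; out.append((onz(W,px,z).round(4).tolist(),s[i].tolist(),px.round(1).tolist()))
    return th,out
E
python3 - <<'E'
from h import *
g=(.593,-.092)
W,im=look(g,'p1'); print(foot(W,im,g,dbg='p1c.png'),bot.read_clock())
E
```

```text
(97.0, [([0.5952, -0.0885, 0.075], [30, 28, 37, 38, 926], [263.1, 134.8])]) 13.9833
```

View pics/p1.png

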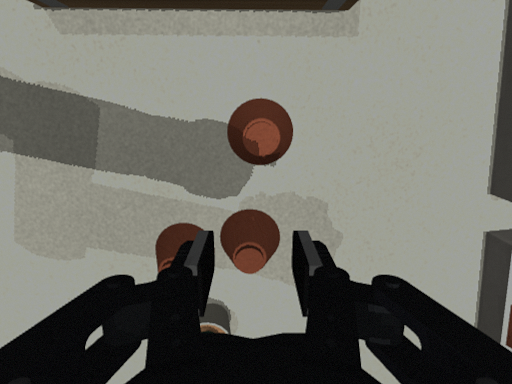

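View pics/p1c.png

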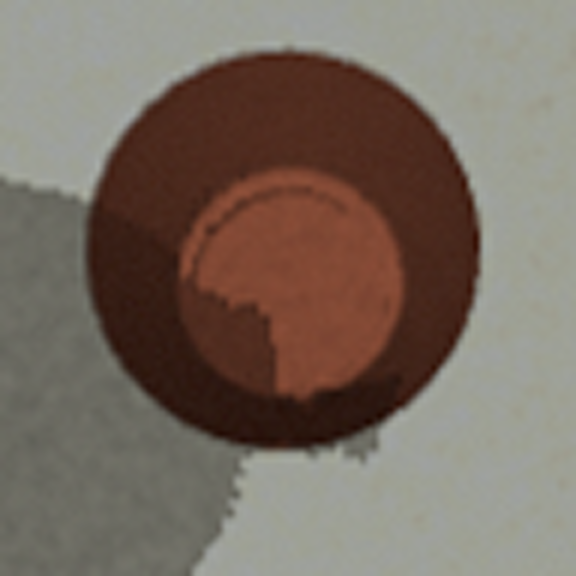

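Run:
```python
from h import *
f=np.load('p1.npz');W=(f['K'],f['E'])
u,v=np.round(proj(W,[.593,-.092,.075])).astype(int)-48; print(u,v)
for c,z in(((294,283),.075),((290.5,281),.064),((283,249),.0)):
    print(onz(W,(u+c[0]/6-.4,v+c[1]/6-.4),z))
```

```text
213 90
[ 0.5933111  -0.09065181  0.075     ]
[ 0.59282473 -0.09134454  0.064     ]
[ 0.59272106 -0.09050406  0.        ]
```

```bash
cat >> h.py <<'E'
def pick(xy,zt=.066,of=.62):
    bot.set_gripper(of)
    bot.move_pose([xy[0],xy[1],.13],down_q(A0))
    print('hit' if bot.move_linear([xy[0],xy[1],zt],.06,until_force=6) else 'nohit',bot.read_position(),bot.read_ft_force())
    bot.set_gripper(0.0,35)
    print('w',bot.read_gripper_width()*85,bot.read_position())
    bot.move_linear([xy[0],xy[1],.28],.25)
    print('w',bot.read_gripper_width()*85,bot.read_ft_force(),bot.read_clock())
E
python3 - <<'E'
from h import *
pick((.593,-.0908))
bot.move_pose([CORE[0],CORE[1],.25],down_q(A0))
save('scene','s5.png'); print(bot.read_ft_force(),bot.read_clock())
W=cam('wrist'); save('wrist','w5.png'); np.savez('w5.npz',K=W[0],E=W[1])
E
```

```text
nohit [ 0.59339376 -0.09090609  0.06643508] [-0.63395848  0.1225831  -0.40282669]
w 35.10818050441271 [ 0.59340606 -0.0909038   0.06677668]
w 34.606123742760616 [ 0.06716757  0.23063811 -1.79392243] 17.5167
[ 0.46896966  0.09782976 -1.75404047] 18.7667
```

View pics/s5.png

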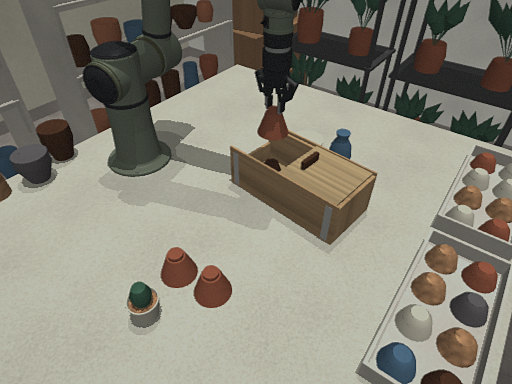

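View pics/w5.png

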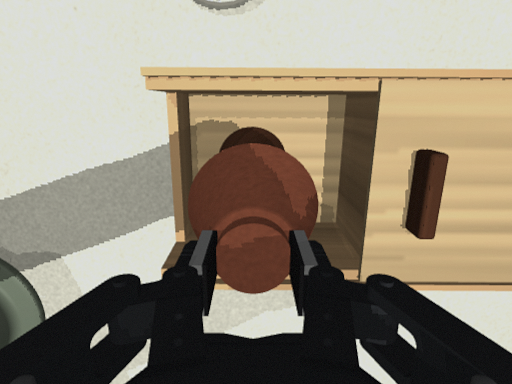

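Run:
```python
from h import *
f=np.load('w5.npz');W=(f['K'],f['E'])
print(onz(W,(253.5,207),.184), bot.read_position())
p=[CORE[0],CORE[1]]
print(bot.move_linear(p+[.10],.12,until_force=6), bot.read_position(),bot.read_ft_force())
h=bot.move_linear(p+[.0765],.02,until_force=4)
print(h,bot.read_position(),bot.read_ft_force(),bot.read_clock())
save('scene','s6.png')
W=cam('wrist'); save('wrist','w6.png')
```

```text
[0.43441452 0.17694829 0.184     ] [0.43415345 0.17743184 0.25008515]
False [0.43360603 0.1783266  0.1005986 ] [ 0.18138638  0.16515723 -1.75369668]
True [0.43336014 0.17886127 0.07814843] [1.52447769 1.03886467 1.81088316] 21.2167
```

View pics/w6.png

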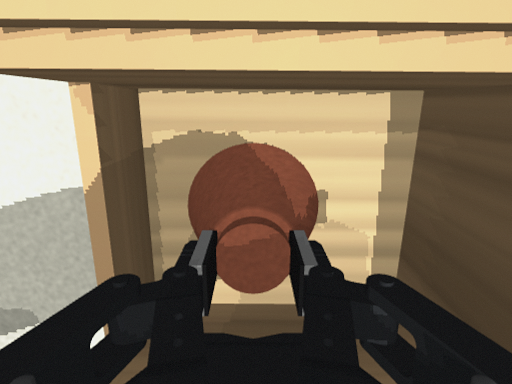

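```bash
cat >> h.py <<'E'
def release_press(n,N=6):
    p=np.array(bot.read_position())
    bot.set_gripper(.62); bot.wait(.2)
    bot.move_linear([p[0],p[1],p[2]+.05],.15)
    bot.set_gripper(0.0); bot.wait(.2)
    zt=.086+.0125*n
    bot.move_linear([CORE[0],CORE[1],zt+.012],.1)
    h=bot.move_linear([CORE[0],CORE[1],zt-.006],.012,until_force=N)
    print('press',h,bot.read_position(),'expect',zt,bot.read_ft_force())
    bot.move_linear([CORE[0],CORE[1],.28],.25)
    print(bot.read_clock())
E
python3 - <<'E'
from h import *
release_press(0)
W,im=look(CORE,'n1'); 
save('scene','s7.png')
print(bot.read_clock())
E
```

```text
press True [0.43294436 0.17822051 0.08602486] expect 0.086 [-0.82829903 -1.12333284  5.05608345]
25.425
25.8
```

View pics/n1.png

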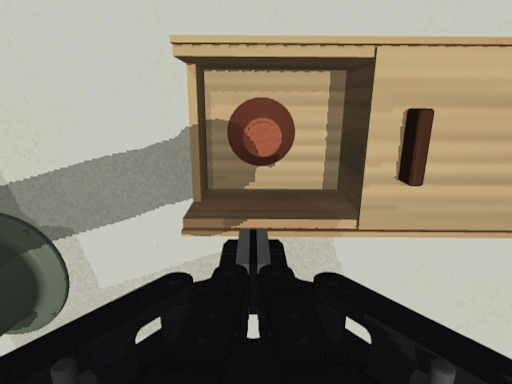

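View pics/s7.png

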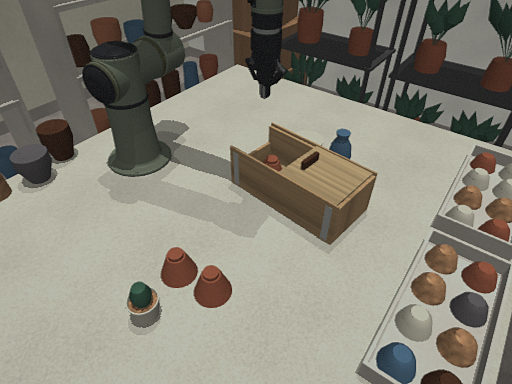

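Run:
```python
from h import *
g=(.561,-.2475)
W,im=look(g,'p2'); print(foot(W,im,g,dbg='p2c.png'),bot.read_clock())
```

```text
(99.0, [([0.5629, -0.2444, 0.075], [30, 28, 37, 37, 933], [262.6, 136.0])]) 27.4833
```

View pics/p2c.png

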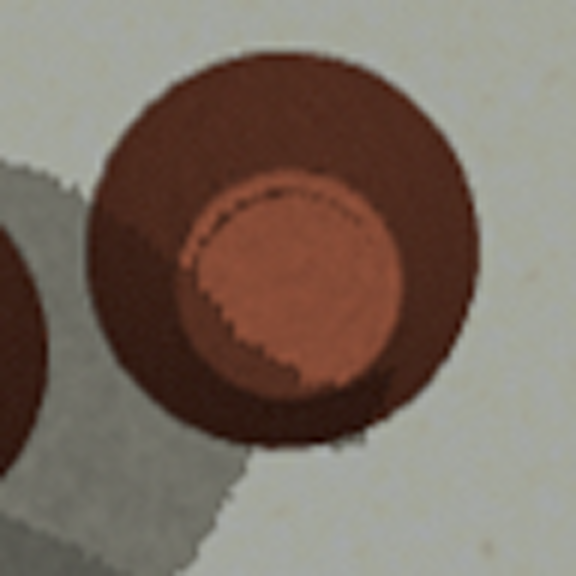

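View pics/p2.png

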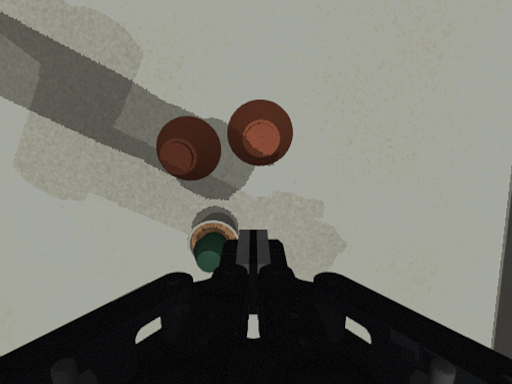

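```bash
cat >> h.py <<'E'
def place(n):
    p=[CORE[0],CORE[1]]; zs=.0777+.0125*n
    bot.move_pose(p+[.26],down_q(A0))
    h=bot.move_linear(p+[zs+.02],.12,until_force=6); print(h)
    if h: return False
    h=bot.move_linear(p+[zs-.0012],.02,until_force=4)
    z=bot.read_position(); print('placed',h,z,'expect',zs,bot.read_ft_force(),bot.read_clock())
    return abs(z[2]-zs)<.0035
E
python3 - <<'E'
from h import *
f=np.load('p2.npz');W=(f['K'],f['E'])
u,v=np.round(proj(W,[.561,-.2475,.075])).astype(int)-48; print(u,v)
xs=[onz(W,(u+c[0]/6-.4,v+c[1]/6-.4),z) for c,z in(((290.5,284),.064),((283,249),.0))]; print(xs)
xy=np.mean(xs,0)[:2]; print(xy)
assert np.linalg.norm(xy-[.561,-.2465])<.003
pick(xy)
if place(1): release_press(1)
W,im=look(CORE,'n2'); save('scene','s8.png')
E
```

```text
213 91
[array([ 0.56099546, -0.24766379,  0.064     ]), array([ 0.56094302, -0.24639611,  0.        ])]
[ 0.56096924 -0.24702995]
nohit [ 0.56134933 -0.24722305  0.06646598] [ 0.24612165 -0.13282915  0.58123221]
w 34.621184931184445 [ 0.56126411 -0.24725504  0.06679645]
w 34.76559256202091 [-0.61460938 -0.09776006 -3.20068396] 31.275
False
placed True [0.4333439  0.17870919 0.09002629] expect 0.0902 [0.54361224 0.61490173 3.53839953] 35.25
press True [0.4330149  0.17822968 0.09818193] expect 0.09849999999999999 [-0.93813781  0.32215346  4.63603231]
39.325
```

View pics/n2.png

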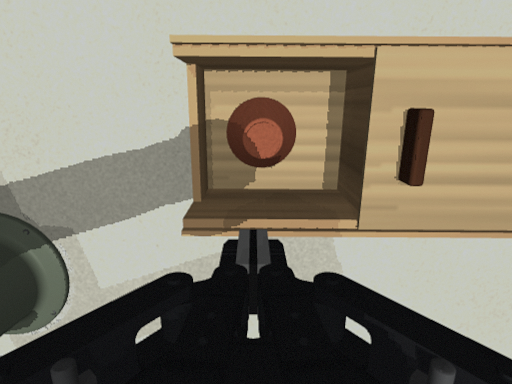

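View pics/s8.png

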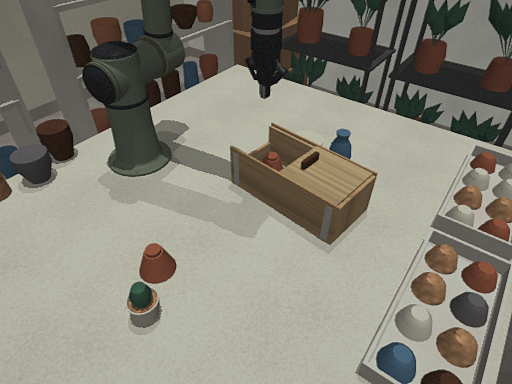

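The second pot sits at the right height. The last pot has been knocked aside: its foot is now at scene px (153,248), near the cactus.

Run:
```python
from h import *
S=cam('scene'); g=onz(S,(152.5,248),.075); print(g)
t=save('top','t9.png')
W,im=look(g,'p3'); print(foot(W,im,g,dbg='p3c.png'),bot.read_clock(),np.round(proj(W,[g[0],g[1],.075]))-48)
cv2.imwrite('pics/t9c.png',cv2.resize(t[160:260,270:400,::-1],None,fx=5,fy=5,interpolation=cv2.INTER_CUBIC))
```

```text
[ 0.40476892 -0.28169923  0.075     ]
(97.0, [([0.4074, -0.2797, 0.075], [31, 29, 38, 37, 1025], [263.1, 136.4])]) 41.4833 [213.  90.]
```

View pics/p3c.png

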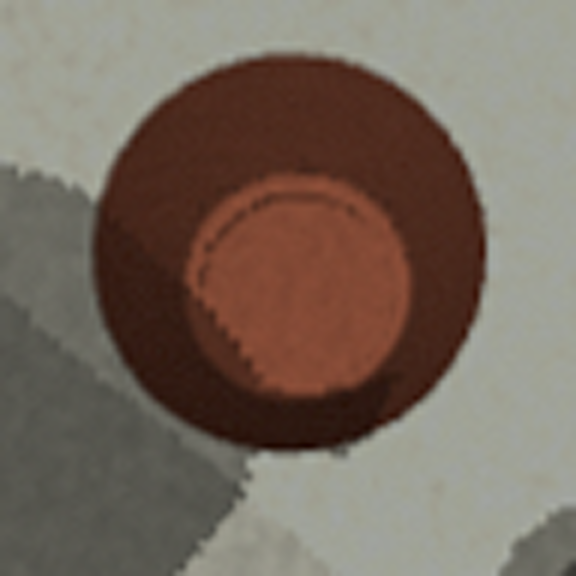

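View pics/p3.png

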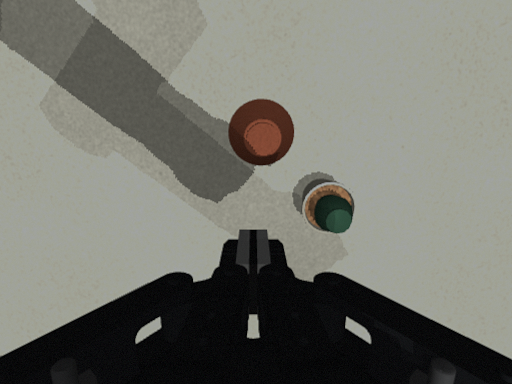

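View pics/t9c.png

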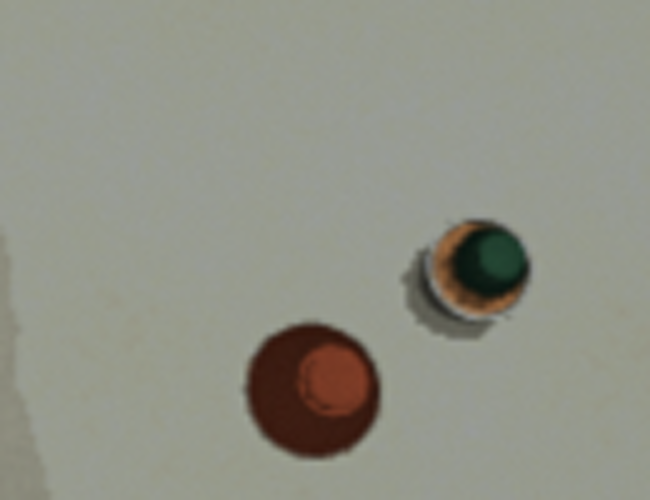

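Run:
```python
from h import *
f=np.load('p3.npz');W=(f['K'],f['E'])
u,v=213,90
xs=[onz(W,(u+c[0]/6-.4,v+c[1]/6-.4),z) for c,z in(((298.5,285),.064),((290,251.5),.0))]; print(xs)
T,S=cam('top'),cam('scene')
print(tri([(T,(336.3,235.7)),(S,(152.5,248)),(W,(u+301/6-.4,v+288/6-.4))]))
xy=np.mean(xs,0)[:2]; print(xy)
assert np.linalg.norm(xy-[.405,-.281])<.006
pick(xy)
if place(2): release_press(2)
W,im=look(CORE,'n3'); save('scene','s10.png'); save('top','t10.png')
```

```text
[array([ 0.40660108, -0.28153878,  0.064     ]), array([ 0.40655638, -0.28047065,  0.        ])]
(array([ 0.4060984 , -0.2814011 ,  0.07587555]), [0.09148125260174277, 0.41021302827218464, 0.7567152546193983])
[ 0.40657873 -0.28100472]
nohit [ 0.40684006 -0.28124801  0.06634409] [ 0.16496657 -0.38946557  0.18081178]
w 34.72350873580088 [ 0.4068588  -0.28127802  0.06672105]
w 35.03864326409726 [-0.21081681  1.3733485  -2.66495975] 45.275
False
placed True [0.43332687 0.1787839  0.10216485] expect 0.10270000000000001 [0.69795679 1.30404729 2.27154887] 49.2167
press True [0.43305772 0.17822077 0.11039081] expect 0.11099999999999999 [-1.08444345  0.59863156  4.52151215]
53.2667
```

View pics/n3.png

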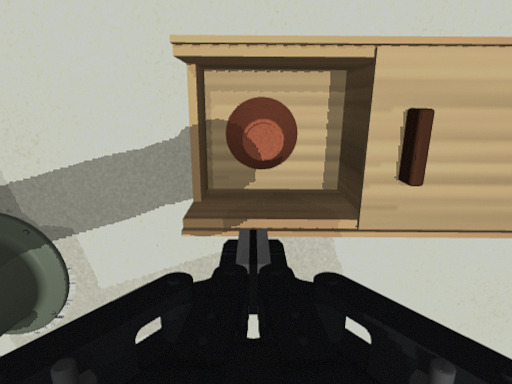

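View pics/s10.png

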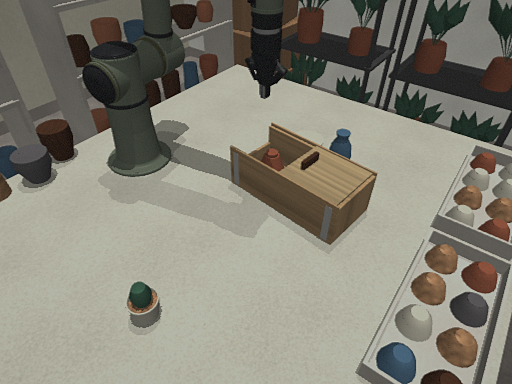

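View pics/t10.png

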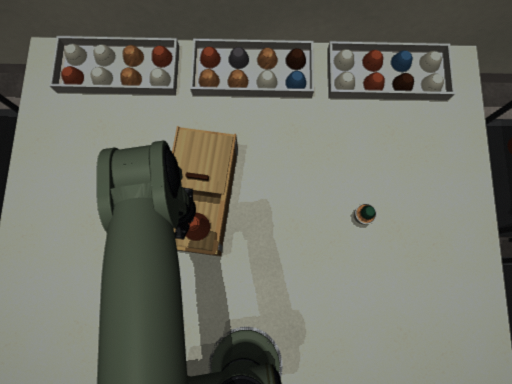

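Run:
```python
from h import *
a=A0; d=np.array([np.cos(a),np.sin(a),0])
p=np.array([.5721,.1607,0])
bot.set_gripper(.45)
bot.move_pose(p+[0,0,.21],down_q(a))
print(bot.move_linear(p+[0,0,.143],.08,until_force=8))
bot.set_gripper(0.0,40); print(bot.read_gripper_width()*85)
q=np.array(bot.read_position())
print(bot.move_linear(q-.168*d,.12,until_force=25),bot.read_position(),bot.read_ft_force())
print(bot.move_linear(q-.20*d,.025,until_force=12))
e=np.array(bot.read_position());print(e,np.linalg.norm(e-q),bot.read_ft_force())
print(bot.move_linear(q-.20*d,.025,until_force=18))
e=np.array(bot.read_position());print(e,np.linalg.norm(e-q),bot.read_ft_force())
bot.set_gripper(.45); 
bot.move_linear([e[0],e[1],.24],.2)
bot.move_pose([.40,.1785,.27],down_q(a)); W=cam('wrist'); save('wrist','w11.png');np.savez('w11.npz',K=W[0],E=W[1])
bot.move_pose([.40,-.15,.35],down_q(a))
save('scene','s11.png');save('top','t11.png');print(bot.read_clock())
```

```text
False
12.974106941655194
False [0.4041155  0.18088863 0.14368671] [-0.34955281  4.60229289  3.4567085 ]
True
[0.39352991 0.18220906 0.14372176] 0.17995144354915948 [0.52080759 0.07131035 0.57563419]
True
[0.39352991 0.1822031  0.1437247 ] 0.17995073514473992 [2.27091451 0.04041678 1.42608675]
61.45
```

View pics/w11.png

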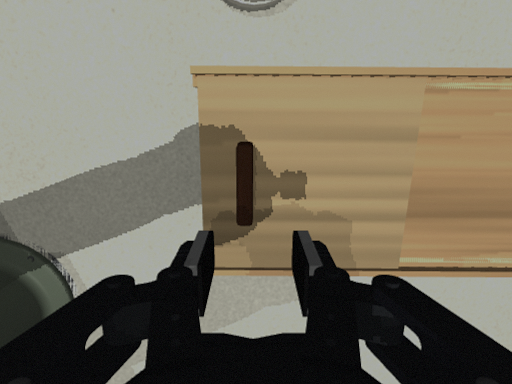

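View pics/s11.png

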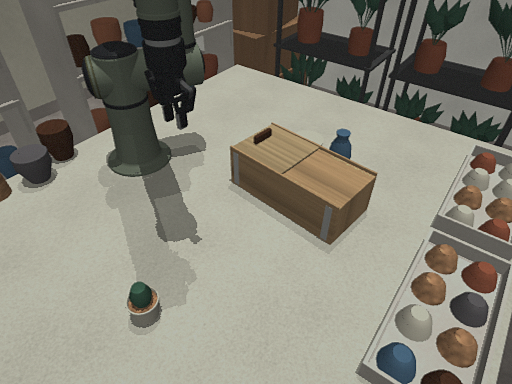

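View pics/t11.png

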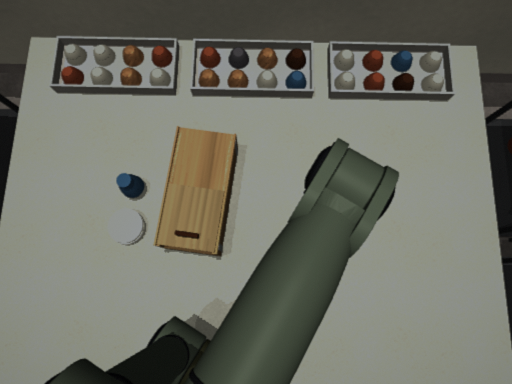

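Over its full 180 mm of travel the cover closed against the stop. Its front edge is now flush with the front wall in the wrist view (px x≈200), and no pots remain on the table. The vase, saucers and cactus are where they were.

```bash
python3 -c "
from cell import bot
bot.close_job()"
```

```text
the job is handed in; nothing more can be done
```

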